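# Tip a backing disc out of its pocket and rack it

### The arm

A 7-joint arm with a two-finger parallel gripper is mounted at the origin on the work surface. World frame = base frame: x ahead of the robot, y to its left, z up, the work surface at z = 0. Lengths are in m, angles in rad, forces in N, time in s.
With the tool pointing down it reaches from about 0.425 to 0.95 m from the base axis. Payload 4.7 kg.
Tool frame: the origin (TCP) lies midway between the tips of the shut fingers; the grasp point (between the pads) lies 19 mm behind it; x points along the fingers, z is the direction in which the jaws open and shut, and the axes are right-handed (so a half turn about x gives the same grasp; the last joint's range is limited). The gripper opens to 87 mm and grips with 3 to 60 N. Pads are 19 mm wide; open, the fingers measure 117 mm over their backs; the gripper's body (75 mm by 190 mm) begins 51 mm behind the grasp point.
Start: joints at [-1.155, 0.469, -0.049, 1.532, 0.024, 1.141, -0.082], TCP at [0.29, 0.609, 0.196] pointing down, gripper open.
Joint ranges: [-2.59, 2.59], [-0.33, 1.99], [-1.39, 1.29], [0.1, 2.45], [-1.04, 4.18], [0.21, 1.99], [-2.66, 2.66]. Speed limits (rad/s): [2.57, 2.57, 3.14, 3.14, 3.14, 3.14, 3.14].

### API

Orientations are given as a 3x3 rotation matrix whose columns are the frame's x, y, z axes.
In Python, from rig import ctrl, effector, solve_ik, vision, job_done, search_frame, outline_of, landmark_of, sensors gives the robot as it stands. The module is installed in compiled form; this text tells all that it offers. Calls block until the motion is done:
- ctrl.move_to(position, orientation): joint-space move of the TCP to a pose.
- ctrl.move_linear(position, v=0.15, attitude=None, force_limit=None): straight line of the TCP; attitude=None keeps the orientation; v is the mean speed in m/s. With force_limit (N) it stops when the force on the tool has changed by that much, and returns True; else False.
- ctrl.movej(angles): joint-space move.
- effector.gripper_to(opening): finger opening in m; the grip force is fixed at half the most; returns when the fingers have stopped.
- ctrl.wait(seconds).
- solve_ik(position, orientation): joint angles nearest the present ones, or None.
- vision.get_image(name): name is "scene" or "top" or "wrist"; returns a dict with "frame" (420x560x3 uint8, red, green, blue), "vfov" (degrees; the focal length in pixels is half the picture's height over the tangent of half this angle, whatever the lens; pixels are square), "cx", "cy" (the principal point, pixels), "R" (3x3) and "t" (3): a world point X has camera coordinates R X + t. Camera axes: x right, y down, z forward; pixel columns grow to the right and rows downward; lengths in m; the calibration is good to about 2 mm. A picture is of the moment at which its call begins. There is no depth.
A pose or a line that the arm cannot do raises ctrl.PlanningError and nothing moves.
- job_done(): hands the job in, once; it reports no verdict.
Trained networks look in the newest picture that a camera, given by its name, has taken for a name from the list of things; names that differ only in an ending like _2 or _b are one class to them, and where a whole thing is asked for, a point or a joint stands for the part that bears it (a point fixed in the world has none). Each returns a list of dicts, best first, with "confidence" (0 to 1); they miss things now and then, are a little off and sometimes report something else, mostly with a low value. They report only what shows in the picture. A call takes as long as a camera call. They do not tell look-alikes from the thing itself.
- search_frame(label, camera): "position" ([column, row] in pixels, amid what is visible of it).
- outline_of(label, camera): "mask" (420x560 bool, what is visible of it) and "position" ([column, row] in pixels, amid what is visible of it).
- landmark_of(label, camera): "position" ([column, row] in pixels: a listed point, or the origin of a listed thing).
Readings, each from a call of its own:
- sensors.read_t(): time.
- sensors.read_joints(): joint angles.
- sensors.read_qvel(): joint speeds.
- sensors.read_tau(): joint torques, N m.
- sensors.read_tool_pos(): TCP position.
- sensors.read_orientation(): TCP orientation.
- sensors.read_ft_force(): force on the tool from outside, world axes, zero at the start.
- sensors.read_torque(): the same for the moment, N m.
- sensors.read_opening(): finger opening in m.
Only numpy, scipy, OpenCV 4.12 (cv2) and the standard library are available. Lean on these libraries where they do the work, as an engineer would, in place of code of your own. Each camera call takes 0.05 s, during which the arm holds its last target.

### The job

The round backing disc lies flush in the pocket of the black nest. First tip it into the deep end of the pocket so that it leans there by itself, untouched, with its near edge raised; then grip it, lift it out and stand it upright in the free slot of the steel rack, setting it down rather than dropping it. Leave the spare disc in the rack, the screwdriver and the jar where they are.

Things in the scene. Friction and masses are not known exactly. Their poses are not given: they have to be found in the camera images.
- disc: The disc to move: plain aluminium disc with dark hub and six dark dots on both faces, 130 mm diameter, 12 mm thick, about 0.4 kg, no through hole. Origin at its very centre, z = its axis (up at the start). It starts lying in the nest, centre 14 mm (give or take 1) on the -x side of the nest's tipping edge.
- nest: Fixed black nest, 187 mm (x) by 158 mm (y), walls 84 mm high, 12 mm thick; +x points roughly away from the robot. Origin: on the underside below the tipping edge (line along y at x = 0). Pocket 134 mm wide in y. Near part, x -81 to 0 mm: flat shelf 72 mm high on which the disc lies, its top level with the wall tops. Far part, beyond the edge: a deep well.
- gap (a point): Middle of the shelf's near end, at shelf height; axes as the nest's. The near end wall (12 mm thick) has a 64 mm wide gap here, open down to the table, through which a fingertip just above the shelf can push the disc's near edge to +x. A finger that keeps pressing holds that edge down: push the disc 17 to 23 mm, then draw the finger back, and the disc tips by itself.
- well (a point): Middle of the well's floor, 12 mm above the table. The far wall leans from 56 mm beyond the tipping edge at the floor to a stop bead 76 mm beyond it at shelf height (stops the disc after about 25 mm). The tipped disc leans on the tipping edge with its far rim in the well, 45 to 70 degrees from level, near rim about 40 to 60 mm above the shelf, free space under it.
- rack: Fixed steel rack, 116 mm (x) by 130 mm (y), base 10 mm thick, two slots running along its y, centred at x = -30 mm (free, nearer the robot) and x = +30 mm (holds the spare disc). Origin: centre of the underside. Each slot is 22 mm wide between 4 mm thick, 120 mm long dividers, tops 65 mm above the table; two low rubber bars on its floor cradle a disc so that it stands centred on edge.
- free_slot (a point): Centre of the base's top face in the free slot, 10 mm above the table; axes as the rack's (x across the slot, y along it). A disc standing in the slot has its centre 67 mm above this point.
- spare: A second, equal disc standing on edge in the rack's other slot, its top 142 mm above the table. Origin at its centre. Leave alone.
- screwdriver: Loose screwdriver lying flat on the table between nest and rack, 170 mm long along its x. Leave alone.
- jar: Loose jar on the table beyond nest and rack, 64 mm diameter, 90 mm high, origin at its underside. Leave alone.
Things that resemble listed ones, but are neither listed nor needed, are in the scene too. Leave any turquoise look-alike of the rack alone. What is shaped like the disc but turquoise is not meant.

How it is judged:
By the outcome, as a careful person would: the job done as asked, in the order asked, and still so for the second after the job is handed in, with the robot touching nothing.
It also fails if it takes over 64 s, if anything falls off the work surface, if the arm or the gripper's body presses on something with over 40 N, if the wrist force passes 120 N, or if a joint passes its speed limit or range.

## Working session

There is one attempt and no reset: what is moved stays moved. The work goes in short steps, each a Python script; the robot and the scene stay as the last script left them, time stands still between calls to the robot, and variables do not carry over. Pictures are saved under pics/ and viewed, and the job is handed in when it is done.

```bash
ls; mkdir -p pics; cat > h.py <<'E'
import numpy as np, cv2
from rig import ctrl, effector, solve_ik, vision, job_done, search_frame, outline_of, landmark_of, sensors
def K(im):
    h=im["frame"].shape[0]; f=h/2/np.tan(np.radians(im["vfov"])/2)
    return np.array([[f,0,im["cx"]],[0,f,im["cy"]],[0,0,1]])
def proj(im,X):
    c=(np.array(im["R"])@np.atleast_2d(X).T).T+np.array(im["t"]); p=(K(im)@c.T).T
    return p[:,:2]/p[:,2:]
def atz(im,px,z):
    R=np.array(im["R"]);t=np.array(im["t"]);o=-R.T@t
    d=R.T@np.linalg.inv(K(im))@np.array([px[0],px[1],1.]); return o+d*(z-o[2])/d[2]
def save(im,n,crop=None,s=1):
    f=im["frame"][...,::-1]
    if crop: f=f[crop[1]:crop[3],crop[0]:crop[2]]
    cv2.imwrite("pics/"+n,cv2.resize(f,None,fx=s,fy=s,interpolation=cv2.INTER_CUBIC))
E
python3 - <<'E'
from h import *
for c in ["scene","top","wrist"]:
    im=vision.get_image(c); save(im,c+"0.png",None,1.4 if c!="wrist" else 1)
    R=np.array(im["R"]);print(c,im["vfov"],im["cx"],im["cy"],(-R.T@im["t"]).round(3),R[2].round(3))
    for n in ["disc","nest","gap","well","rack","free_slot","spare","screwdriver","jar"]:
        for r in landmark_of(n,c)[:4]: print(" ",n,np.round(r["position"],1),round(r["confidence"],2))
print(sensors.read_t())
E
```

```text
pics
scene 50.777529976810264 288.3080501254787 216.88100404075712 [ 1.032 -0.43   0.886] [-0.442  0.425 -0.79 ]
  disc [351.8 173.7] 0.88
  disc [297.3 147. ] 0.75
  nest [351.6 196.6] 0.57
  nest [354.7 303.9] 0.18
  gap [329.  165.7] 0.61
  well [361.8 194.7] 0.91
  well [239.8 261.3] 0.37
  well [219.5 266.9] 0.36
  rack [172.3 231.4] 0.75
  rack [231.3 274.6] 0.61
  free_slot [220.7 269.2] 0.91
  free_slot [161.7 222.6] 0.77
  spare [241.3 263.9] 0.75
  screwdriver [274.6 232.2] 0.91
  screwdriver [347.7 169.6] 0.71
  jar [354.6 302.1] 0.72
  jar [219.3 266.4] 0.39
  jar [242.9 262.2] 0.16
top 55.38119840286547 284.854294199795 208.45271868652057 [0.47  0.001 0.965] [ 0.133 -0.009 -0.991]
  disc [184.6 206.8] 0.79
  disc [182.4 296.9] 0.72
  gap [194.1 239. ] 0.82
  gap [282.6 229.1] 0.4
  well [187.8 192.3] 0.89
  rack [348.1 221.5] 0.97
  rack [360.1 299.7] 0.65
  rack [187.3 195.1] 0.34
  free_slot [351.3 230.8] 0.88
  free_slot [365.9 313.2] 0.66
  spare [346.6 200.7] 0.81
  screwdriver [283.8 225.8] 0.94
  jar [284.3 127.6] 0.56
wrist 67.62208200350594 281.9065317213391 208.86606148931003 [0.22  0.642 0.385] [ 0.261 -0.123 -0.958]
1.5
```

View pics/scene0.png

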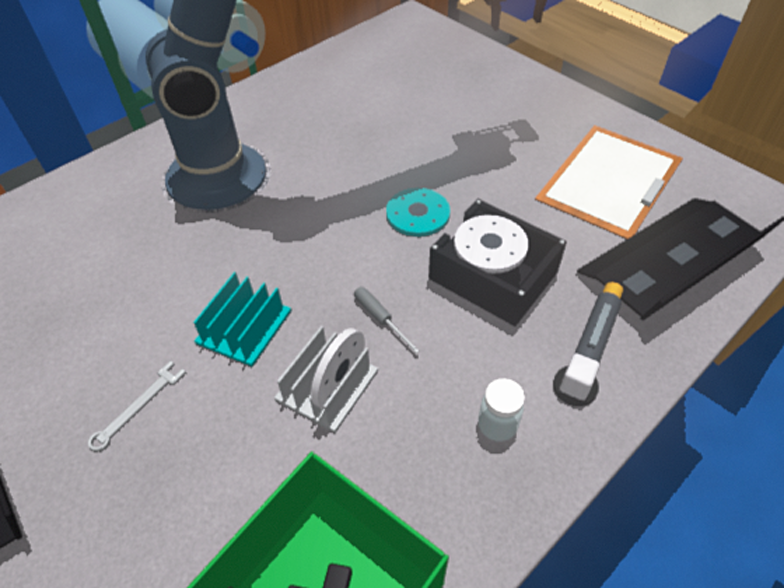

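View pics/top0.png

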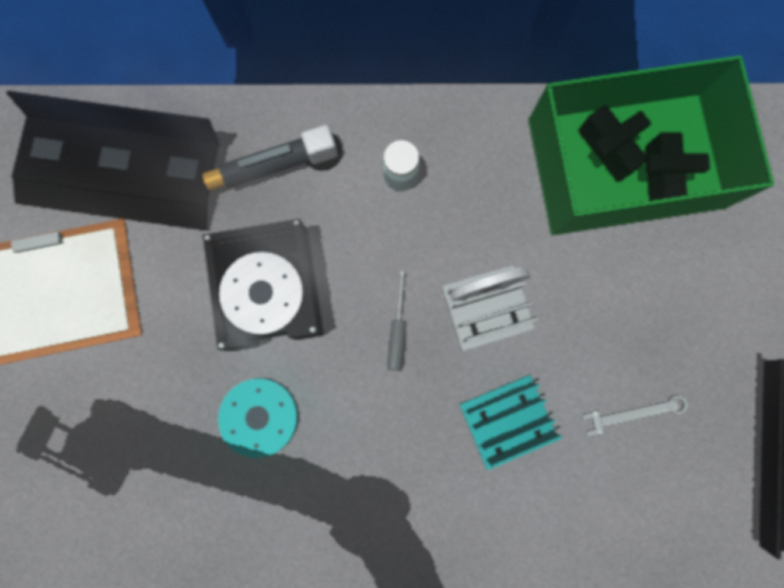

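Candidates: the disc is aluminium at top (186,208), scene (352,173). The look-alike is the turquoise disc at top (183,298). The rack is steel at top (350,220), and its turquoise look-alike is at (364,300). I choose the aluminium disc in the black nest and the steel rack, and check both in close crops.

```bash
python3 - <<'E'
from h import *
im=vision.get_image("top"); a=im["frame"][140:270,130:260,::-1]; b=im["frame"][175:265,300:400,::-1]
a=cv2.resize(a,(400,400),interpolation=cv2.INTER_CUBIC); b=cv2.resize(b,(400,360),interpolation=cv2.INTER_CUBIC)
b=cv2.copyMakeBorder(b,0,40,0,0,cv2.BORDER_CONSTANT)
cv2.imwrite("pics/crop1.png",np.hstack([a,b]))
im2=vision.get_image("scene"); a=im2["frame"][130:240,295:415,::-1]; b=im2["frame"][220:320,185:285,::-1]
cv2.imwrite("pics/crop2.png",np.hstack([cv2.resize(a,(436,400),interpolation=cv2.INTER_CUBIC),cv2.resize(b,(400,400),interpolation=cv2.INTER_CUBIC)[:,:360]]))
for nm,c in [("disc","top"),("disc","scene")]:
    i=im if c=="top" else im2
    for r in outline_of(nm,c)[:2]:
        m=r["mask"].astype(np.uint8); e=cv2.fitEllipse(max(cv2.findContours(m,0,1)[0],key=len)); print(nm,c,r["confidence"],e,atz(i,e[0],.084).round(4))
E
```

```text
disc top 0.6 ((183.46005249023438, 298.1775817871094), (54.0029296875, 56.82189178466797), 38.98429870605469) [0.3941 0.212  0.084 ]
disc top 0.58 ((186.25543212890625, 208.5477752685547), (56.5003776550293, 58.0654182434082), 63.75433349609375) [0.5888 0.2111 0.084 ]
disc scene 0.67 ((298.53515625, 151.0177001953125), (33.692176818847656, 43.92766189575195), 92.29136657714844) [0.4454 0.1705 0.084 ]
disc scene 0.6 ((350.98272705078125, 173.51315307617188), (40.493350982666016, 52.39342498779297), 100.74889373779297) [0.5929 0.2074 0.084 ]
```

View pics/crop1.png

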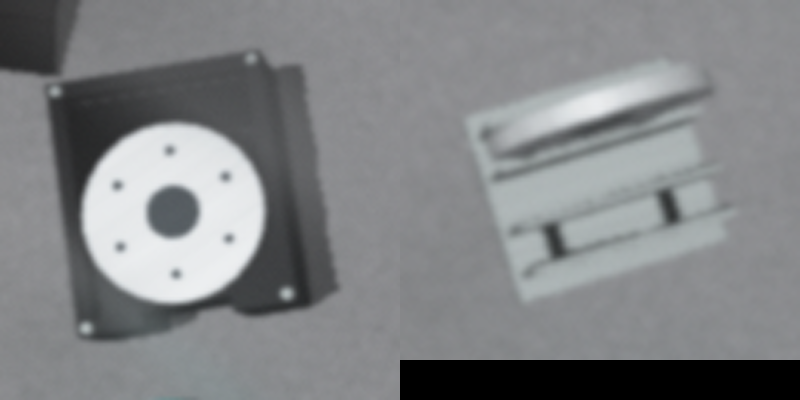

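View pics/crop2.png

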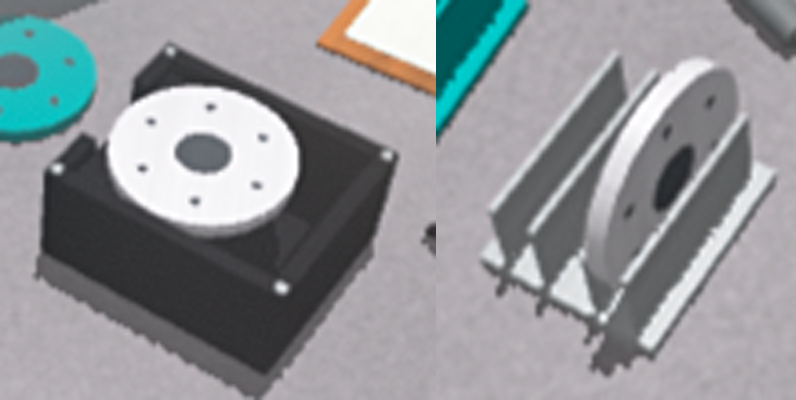

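```bash
cat > fit.py <<'E'
from h import *
from scipy.optimize import least_squares
T=vision.get_image("top"); S=vision.get_image("scene")
def refine(im,p):  # screw centroid
    g=cv2.cvtColor(im["frame"],cv2.COLOR_RGB2GRAY).astype(float); x,y=np.round(p).astype(int)
    w=g[y-3:y+4,x-3:x+4]; w=np.clip(w-np.percentile(w,60),0,None); yy,xx=np.mgrid[y-3:y+4,x-3:x+4]
    return np.array([(w*xx).sum(),(w*yy).sum()])/w.sum()
# order: far-left(+x,+y), far-right(+x,-y), near-right, near-left
tp=np.array([(55,91),(251,59),(287,294),(86,328)])/3.077+[130,140]
sp=np.array([(388,155),(282,288),(57,169),(170,50)])/3.633+[295,130]
tp=np.array([refine(T,p) for p in tp]); sc=sp
sp=np.array([(388,155),(282,288),(57,169),(170,50)])/3.633+[295,130]
sp=np.array([refine(S,p) for p in sp])
print(tp.round(1),sp.round(1))
for p,q in zip(tp,sp): print(atz(T,p,.084).round(4),atz(S,q,.084).round(4))
def rz(a): return np.array([[np.cos(a),-np.sin(a),0],[np.sin(a),np.cos(a),0],[0,0,1]])
def pose(v,L): return (rz(v[2])@np.atleast_2d(L).T).T+[v[0],v[1],0]
def solve(f,x0): return least_squares(f,x0,loss="soft_l1",f_scale=1.)
def scr(v): a,b=v[3:5]; return np.array([[.0005+a,b,.084],[.0005+a,-b,.084],[.0005-a,-b,.084],[.0005-a,b,.084]])
P=lambda: None
for nm,use in [("T",(1,0)),("S",(0,1)),("TS",(1,1))]:
    f=lambda v: np.concatenate([use[0]*(proj(T,pose(v,scr(v)))-tp).ravel(),use[1]*(proj(S,pose(v,scr(v)))-sp).ravel()])
    r=solve(f,[.6,.2,0.1,.0875,.073]); print(nm,r.x.round(4),r.cost.round(2))
N=r.x
# which view of which side is -y? order for scene found below
sr=np.array([[617,55],[493,212],[658,72],[530,232],[745,118]])
sr=(sr-[436,0])/4+[185,220]
L=np.array([[-.043,.06,.065],[-.043,-.06,.065],[-.017,.06,.065],[-.017,-.06,.065],[.043,.06,.065]])
tb=(np.array([[67,117],[123,300],[327,240]]))/4+[300,175]
LB=np.array([[.058,.065,.01],[-.058,.065,.01],[-.058,-.065,.01]])
for nm,use in [("T",(1,0)),("S",(0,1)),("TS",(1,1))]:
    f=lambda v: np.concatenate([use[0]*(proj(T,pose(v,LB))-tb).ravel(),use[1]*(proj(S,pose(v,L))-sr).ravel()])
    r=solve(f,[.55,-.17,0.2]); print("rack",nm,r.x.round(4),r.cost.round(2))
Rk=r.x
np.savez("poses.npz",N=N,R=Rk)
def box(im,img,v,ls,col):
    p=np.round(proj(im,pose(v,np.array(ls)))*16*2).astype(int)
    cv2.polylines(img,[p.reshape(-1,1,2)],True,col,1,cv2.LINE_AA,4)
def draw(im,n,crop):
    img=cv2.resize(im["frame"][...,::-1],None,fx=2,fy=2,interpolation=cv2.INTER_CUBIC)
    for z in (0,.084): box(im,img,N,[(-.093,-.079,z),(.094,-.079,z),(.094,.079,z),(-.093,.079,z)],(0,255,0))
    box(im,img,N,[(0,-.067,.072),(0,.067,.072)],(255,0,255))
    box(im,img,N,[(-.093,-.032,.072),(-.093,.032,.072),(-.081,.032,.072),(-.081,-.032,.072)],(255,255,0))
    for x in (-.043,-.017,.017,.043): box(im,img,Rk,[(x,-.06,.01),(x,.06,.01),(x,.06,.065),(x,-.06,.065)],(0,0,255))
    box(im,img,Rk,[(-.058,-.065,.01),(.058,-.065,.01),(.058,.065,.01),(-.058,.065,.01)],(0,255,0))
    c=[2*k for k in crop]; return img[c[1]:c[3],c[0]:c[2]]
if __name__=="__main__":
    cv2.imwrite("pics/fitT.png",cv2.resize(draw(T,"",(130,130,410,280)),None,fx=1.4,fy=1.4)); cv2.imwrite("pics/fitS.png",cv2.resize(draw(S,"",(190,120,420,320)),None,fx=1.4,fy=1.4))
E
python3 fit.py
```

```text
[[147.2 168.9]
 [211.2 158. ]
 [222.7 234.9]
 [157.3 246.4]] [[403.4 172.4]
 [372.  208.6]
 [309.9 175.5]
 [342.  142.1]]
[0.679  0.3009 0.084 ] [0.6812 0.3035 0.084 ]
[0.7036 0.1578 0.084 ] [0.7005 0.1576 0.084 ]
[0.5298 0.1296 0.084 ] [0.5265 0.1294 0.084 ]
[0.5056 0.2722 0.084 ] [0.5015 0.2766 0.084 ]
T [0.604  0.215  0.1651 0.088  0.0725] 0.07
S [0.6019 0.2167 0.1514 0.0895 0.0741] 0.53
TS [0.6034 0.2153 0.1604 0.0884 0.0728] 2.13
rack T [ 0.5702 -0.1629  0.2765] 0.38
rack S [ 0.5722 -0.1625  0.277 ] 0.47
rack TS [ 0.5714 -0.1625  0.2776] 1.41
```

View pics/fitT.png

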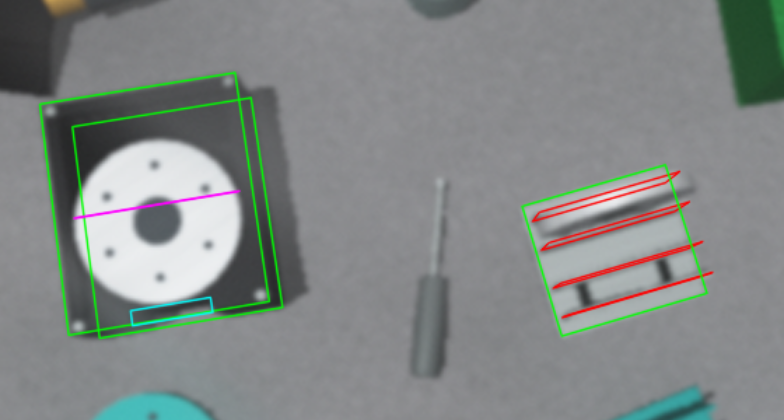

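View pics/fitS.png

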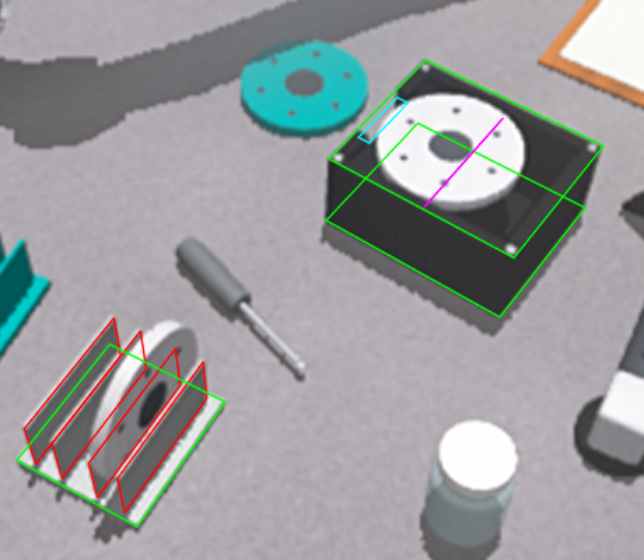

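Fit overlays match the nest and rack outlines in both views. The disc sits at nest x of about -15 mm, y of about -2 mm, which agrees with the text. Next I plan the push.

```bash
cat >> h.py <<'E'
d=None
def load():
    global d
    z=np.load("poses.npz"); return z["N"],z["R"]
def rz(a): return np.array([[np.cos(a),-np.sin(a),0],[np.sin(a),np.cos(a),0],[0,0,1]])
def W(v,l): return rz(v[2])@np.array(l,float)+[v[0],v[1],0]
def ori(a,xl,zl):
    x=np.array(xl,float);x/=np.linalg.norm(x);z=np.array(zl,float);z/=np.linalg.norm(z)
    return rz(a)@np.column_stack([x,np.cross(z,x),z])
E
python3 - <<'E'
from h import *
N,R=load()
print(sensors.read_orientation().round(2) if hasattr(sensors.read_orientation(),'round') else sensors.read_orientation())
for s in (1,-1):
    print("push",s,[solve_ik(W(N,[x,-.001,z]),ori(N[2],[0,0,-1],[0,s,0])) for x,z in((-.12,.2),(-.12,.076),(-.07,.076))][-1])
    for th in (45,57,70):
        c,n=np.cos(np.radians(th)),np.sin(np.radians(th))
        print("grasp",s,th,solve_ik(W(N,[-.02*c,0,.072+.02*n]),ori(N[2],[c,0,-n],[s*n,0,s*c])))
    print("place",s,solve_ik(W(R,[-.03,0,.11]),ori(R[2],[0,0,-1],[s,0,0])),solve_ik(W(R,[-.03,0,.27]),ori(R[2],[0,0,-1],[s,0,0])))
print(sensors.read_t())
E
```

```text
[[ 0.   -0.9   0.43]
 [ 0.    0.43  0.9 ]
 [-1.    0.    0.  ]]
push 1 [-0.42193097  0.43490594 -0.01944362  1.89992142  0.01134394  0.80686967
  1.28380445]
grasp 1 45 [ 0.35969414  0.69833925 -1.17610148  2.30805254  2.02214553  0.92450339
 -2.07370983]
grasp 1 57 [-0.47614784  0.33869332 -0.04712294  2.20384904  1.32914455  0.21279362
 -1.62141644]
grasp 1 70 [-0.72668354  0.38114508  0.32337421  2.03909847 -0.05666845  0.40344525
 -0.23644637]
place 1 [-0.30633352  0.46079423  0.7139429   1.91073925 -0.37840605  0.90778673
  0.87118512] [-0.3822699   0.28314608  0.77669258  1.72691146 -0.21027072  1.21735374
  0.72543658]
push -1 [-0.84288976  0.47689376  0.53688184  1.92461704 -0.32501419  0.82598524
 -1.54229934]
grasp -1 45 [-0.47906493  0.3734378  -0.10370222  2.34919163  2.3474312   0.45234726
  0.4658511 ]
grasp -1 57 [-0.46347137  0.33917324 -0.06215846  2.20313141  1.33406048  0.21775061
  1.51677535]
grasp -1 70 [-0.24854388  0.38688051 -0.27009524  2.01167777  0.48052783  0.46624675
  2.41915598]
place -1 [-0.5434748   0.62721188  1.11420392  1.92142965 -0.66518036  1.02262681
 -1.99395277] [-0.60141818  0.38201056  1.12055147  1.73579314 -0.36112098  1.25303795
 -2.25741123]
1.8
```

```bash
python3 - <<'E'
from h import *
N,R=load(); O=ori(N[2],[0,0,-1],[0,1,0])
effector.gripper_to(0.0)
ctrl.move_to(W(N,[-.125,-.001,.17]),O)
ctrl.move_linear(W(N,[-.125,-.001,.076]),v=.15)
print(sensors.read_t(),sensors.read_opening(),sensors.read_tool_pos())
ctrl.move_linear(W(N,[-.105,-.001,.076]),v=.1)
f0=np.array(sensors.read_ft_force())
for x in (-.095,-.091,-.088,-.085,-.081,-.077):
    ctrl.move_linear(W(N,[x,-.001,.076]),v=.05); print(x,(np.array(sensors.read_ft_force())-f0).round(2))
for c,cr in (("scene",(280,110,430,240)),("top",(130,140,260,270))):
    im=vision.get_image(c); save(im,c+"_p1.png",cr,4)
    for r in landmark_of("disc",c)[:3]: print(c,r, (rz(-N[2])@(atz(im,r["position"],.078)-[N[0],N[1],0])).round(4))
print(sensors.read_t())
E
```

```text
5.775 -0.00015437140928493878 [0.48073603 0.19490634 0.07657092]
-0.095 [ 0.93 -0.13 -1.45]
-0.091 [ 0.51 -0.6  -0.28]
-0.088 [ 1.69 -0.27 -0.02]
-0.085 [ 0.53  0.08 -1.33]
-0.081 [ 1.59  0.47 -0.95]
-0.077 [ 0.05 -0.04 -0.3 ]
scene {'position': [296.3, 147.3], 'confidence': 0.79} [-0.1797 -0.0059  0.078 ]
scene {'position': [348.1, 172.6], 'confidence': 0.65} [-0.0215 -0.0025  0.078 ]
top {'position': [182.6, 301.3], 'confidence': 0.77} [-0.2136  0.0344  0.078 ]
top {'position': [181.1, 207.4], 'confidence': 0.69} [-0.0096  0.0104  0.078 ]
7.925
```

View pics/scene_p1.png

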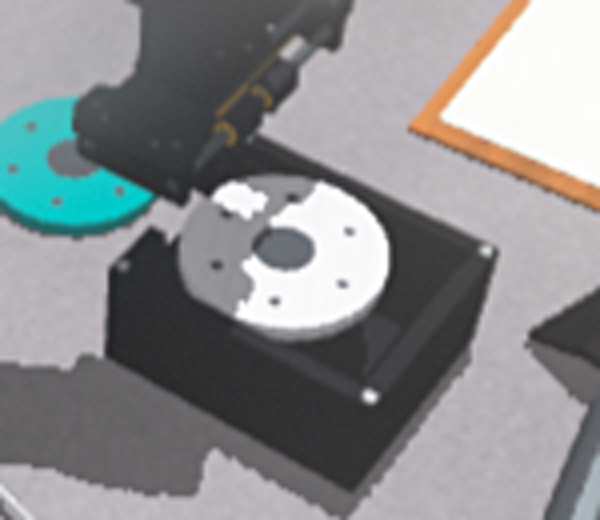

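View pics/top_p1.png

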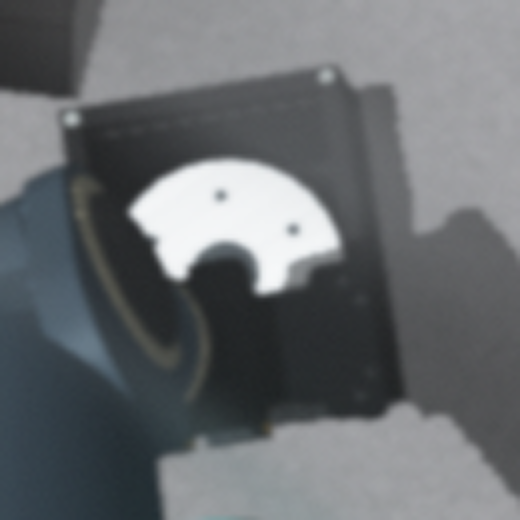

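The scene hub is at about (351,172) and the far rim in the top view is at row about 179. Both are unchanged, so the finger has not reached the disc yet. I advance in small steps while tracking the far rim.

```bash
cat >> h.py <<'E'
def hubx(N,c="scene",p0=(351,172)):
    """disc centre in nest frame (z=.084) from dark hub centroid"""
    im=vision.get_image(c); g=cv2.cvtColor(im["frame"],cv2.COLOR_RGB2GRAY)
    x0,y0=int(p0[0]),int(p0[1]); w=g[y0-14:y0+15,x0-16:x0+17]
    m=(w<118).astype(np.uint8); n,l,s,ce=cv2.connectedComponentsWithStats(m,connectivity=4)
    k=[i for i in range(1,n) if 60<s[i,4]<400]
    if not k: return im,None,None
    i=min(k,key=lambda i:np.hypot(*(ce[i]-[16,14]))); p=ce[i]+[x0-16,y0-14]
    return im,p,(rz(-N[2])@(atz(im,p,.084)-[N[0],N[1],0]),s[i,4])
E
python3 - <<'E'
from h import *
N,R=load()
tp=lambda: (rz(-N[2])@(np.array(sensors.read_tool_pos())-[N[0],N[1],0])).round(4)
print(tp()); 
for x in (-.077,-.074,-.071,-.068,-.065):
    ctrl.move_linear(W(N,[x,-.001,.076]),v=.05); im,p,q=hubx(N); print(x,tp(),p,q,np.round(sensors.read_ft_force(),1))
save(im,"scene_p2.png",(280,110,430,240),4)
E
```

```text
[-0.0771 -0.001   0.0759]
-0.077 [-0.077 -0.001  0.076] [349.98290598 171.53846154] (array([-0.0171686 , -0.00188495,  0.084     ]), np.int32(117)) [ 0.6  0.1 -0. ]
-0.074 [-0.0739 -0.001   0.076 ] [349.92372881 171.55084746] (array([-0.0172645, -0.0020089,  0.084    ]), np.int32(118)) [ 0.7  0.1 -0.3]
-0.071 [-0.0709 -0.001   0.076 ] [349.8487395  171.56302521] (array([-0.01739241, -0.00215569,  0.084     ]), np.int32(119)) [0.5 0.  1.6]
-0.068 [-0.0679 -0.001   0.076 ] [349.81300813 171.46341463] (array([-0.01764473, -0.00191775,  0.084     ]), np.int32(123)) [ 0.2 -0.9  0.1]
-0.065 [-0.0649 -0.001   0.076 ] [349.82258065 171.41935484] (array([-0.01770559, -0.00177482,  0.084     ]), np.int32(124)) [-0.4 -0.3  0. ]
```

View pics/scene_p2.png

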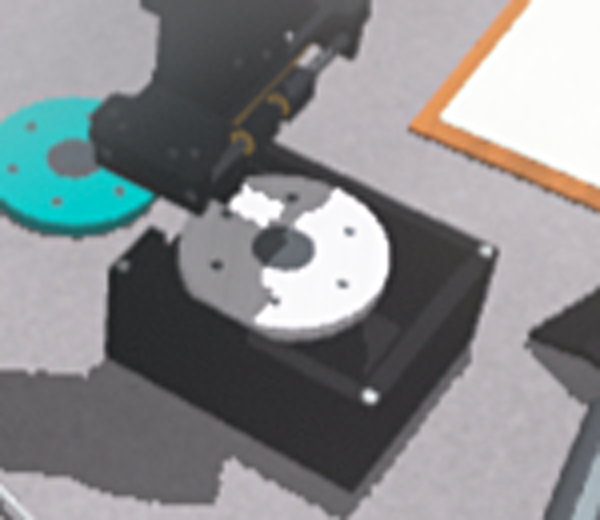

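```bash
python3 - <<'E'
from h import *
N,R=load()
p=np.array(sensors.read_tool_pos()); print(p, sensors.read_opening(), sensors.read_t()); O=np.array(sensors.read_orientation()); print(O.round(2))
for c in("scene","top","wrist"):
    im=vision.get_image(c)
    for q in (p,p-.07*O[:,0],p-.07*O[:,0]+.095*O[:,2],p-.07*O[:,0]-.095*O[:,2]): print(c,proj(im,q).round(1))
    if c=="wrist": save(im,"wrist_p2.png",None,1.4)
E
```

```text
[0.53943573 0.20391542 0.07598094] 0.0006965305934486533 9.425
[[-0.   -0.99 -0.16]
 [-0.   -0.16  0.99]
 [-1.    0.   -0.  ]]
scene [[333.8 165.4]]
scene [[336.1 145. ]]
scene [[356.6 124.2]]
scene [[313.7 167.8]]
top [[189.8 231. ]]
top [[182.  228.4]]
top [[135.7 236.1]]
top [[227.9 220.8]]
wrist [[283.7 241.3]]
wrist [[284.6 303.8]]
wrist [[503.2 303.9]]
wrist [[ 65.8 303.6]]
```

View pics/wrist_p2.png

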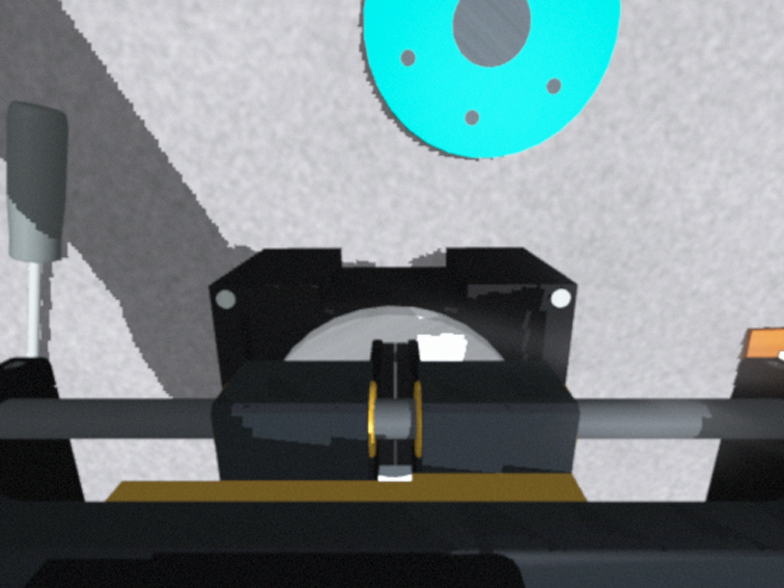

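The wrist view shows the near rim at row about 307 of the 1.4x picture (219 unscaled). The fingertip is at about row 341, so the tip seems to be over the disc rather than against it. I compare the model projections before moving again.

```bash
python3 - <<'E'
from h import *
N,R=load()
im=vision.get_image("wrist"); img=cv2.resize(im["frame"][...,::-1],None,fx=1.4,fy=1.4)
def pl(pts,col,cl=True):
    p=np.round(proj(im,np.array([W(N,q) for q in pts]))*1.4).astype(int); cv2.polylines(img,[p.reshape(-1,1,2)],cl,col,1)
for z,c in ((.084,(0,255,0)),(.0,(0,180,0))): pl([(-.093,-.079,z),(.094,-.079,z),(.094,.079,z),(-.093,.079,z)],c)
a=np.linspace(0,6.28,60)
for z,c in ((.084,(0,0,255)),(.072,(0,0,150))): pl([(-.015+.065*np.cos(t),-.002+.065*np.sin(t),z) for t in a],c)
pl([(-.093,-.032,.072),(-.093,.032,.072),(-.081,.032,.072),(-.081,-.032,.072)],(255,255,0))
R_=np.array(im["R"]);print((-R_.T@im["t"]),R_[2])
cv2.imwrite("pics/wf.png",img)
E
```

```text
[0.46187739 0.19001937 0.26451194] [ 0.2846129   0.04687243 -0.95749594]
```

View pics/wf.png

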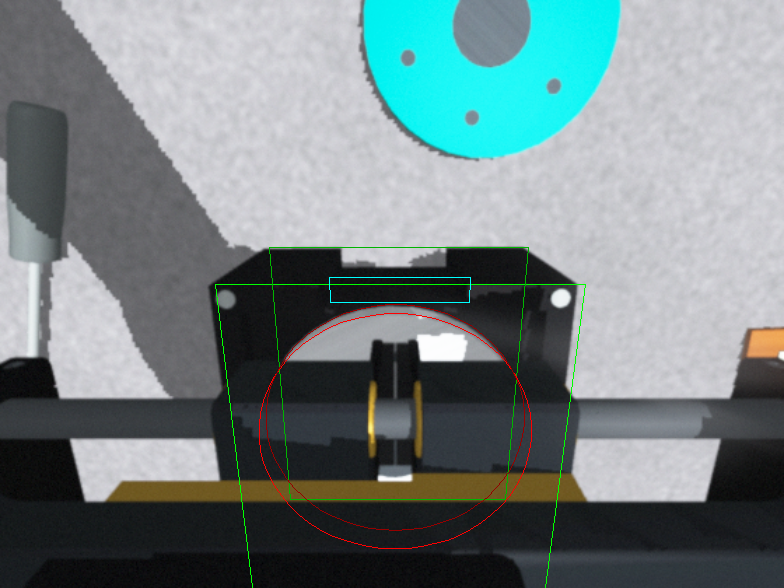

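```bash
python3 - <<'E'
from h import *
im=vision.get_image("scene"); img=cv2.resize(im["frame"][...,::-1][0:250,230:470],None,fx=3.2,fy=3.2,interpolation=cv2.INTER_CUBIC)
p=np.array(sensors.read_tool_pos()); O=np.array(sensors.read_orientation())
for l,c in (((0,0,0),(0,0,255)),((-.07,0,0),(0,255,255)),((-.07,0,.095),(0,255,0)),((-.07,0,-.095),(255,0,0)),((-.2,0,0),(255,0,255))):
    q=(proj(im,p+O@np.array(l))[0]-[230,0])*3.2; cv2.circle(img,tuple(int(v) for v in q),4,c,2)
cv2.imwrite("pics/s3.png",img[:600,:800])
print(sensors.read_t())
E
```

```text
9.675
```

View pics/s3.png

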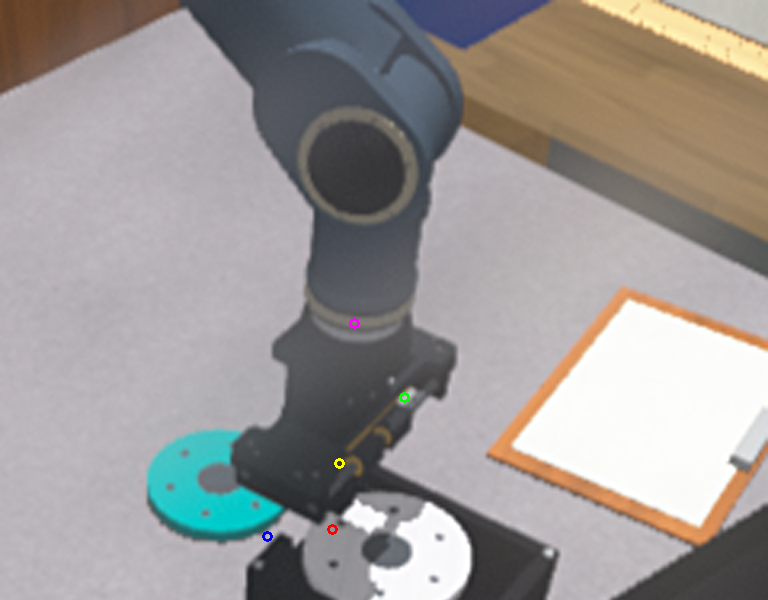

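```bash
python3 - <<'E'
from h import *
im=vision.get_image("scene"); save(im,"s4.png",(300,130,380,190),9)
im=vision.get_image("wrist"); save(im,"w4.png",(200,200,360,320),5)
E
```

```text
(no output)
```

View pics/s4.png

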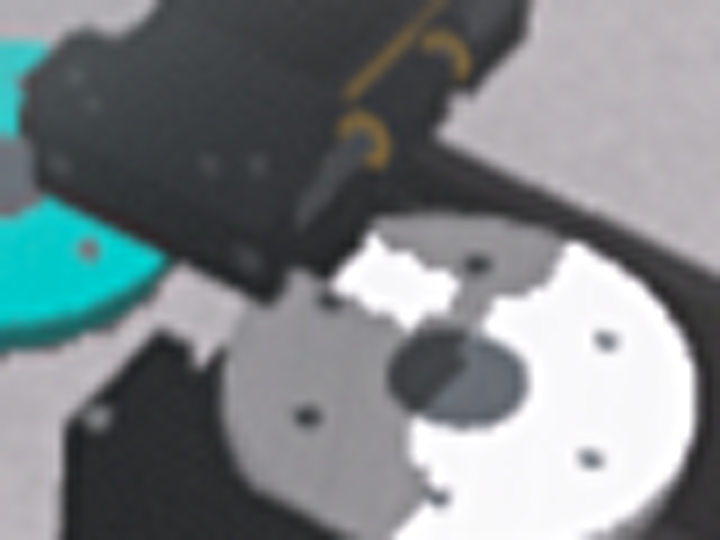

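View pics/w4.png

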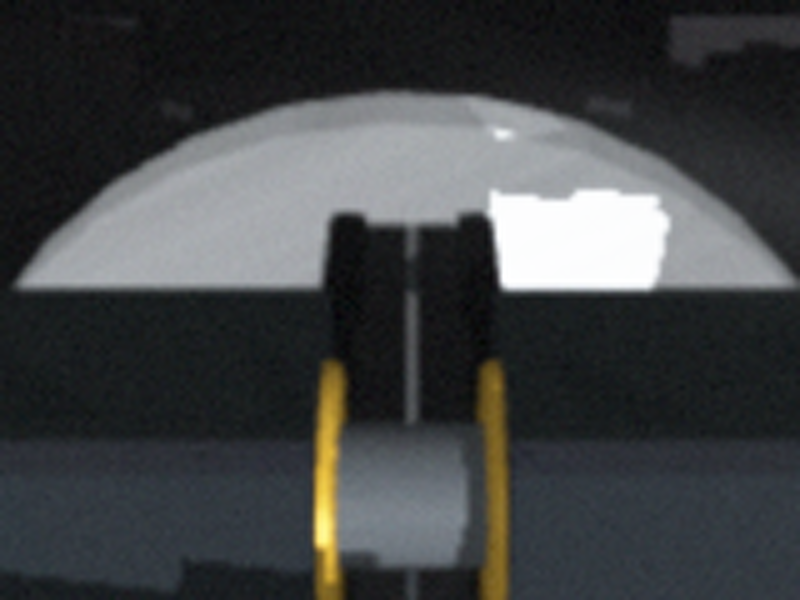

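Both views agree that the tips hover just above the disc top: scene tip at about (335,162), wrist tip at about (282,244), with the disc unmoved. So the tip sits several mm higher than the reading says. I calibrate by touching the disc top gently.

```bash
python3 - <<'E'
from h import *
N,R=load()
r=ctrl.move_linear(W(N,[-.065,-.001,.066]),v=.02,force_limit=4)
print(r,sensors.read_tool_pos(),np.round(sensors.read_ft_force(),1),sensors.read_t(),sensors.read_opening())
save(vision.get_image("scene"),"s5.png",(300,130,380,190),9)
E
```

```text
False [0.53937964 0.20391152 0.06594754] [ 0.9 -0.8  0.5] 10.425 0.0005471602313856779
```

View pics/s5.png

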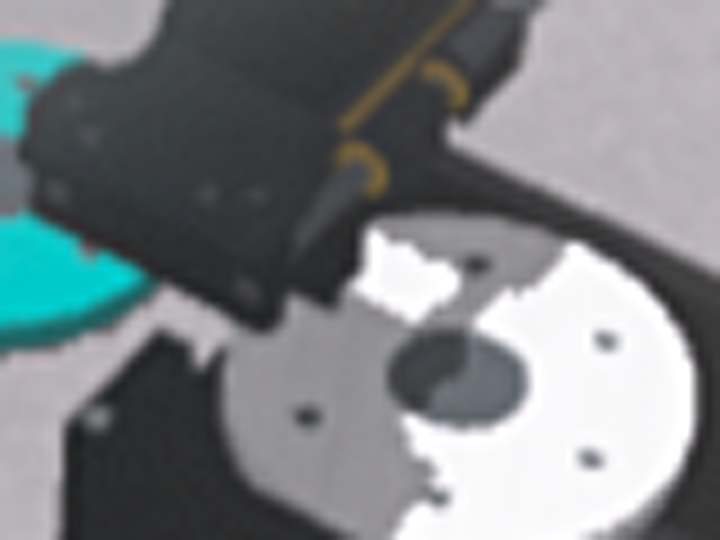

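```bash
python3 - <<'E'
from h import *
N,R=load()
r=ctrl.move_linear(W(N,[-.065,-.001,.046]),v=.02,force_limit=4)
print(r,sensors.read_tool_pos(),np.round(sensors.read_ft_force(),1),sensors.read_t())
ctrl.wait(.2);print(sensors.read_tool_pos(),np.round(sensors.read_ft_force(),1))
im=vision.get_image("scene");save(im,"s6.png",(300,130,380,190),9); print(proj(im,np.array(sensors.read_tool_pos())))
save(vision.get_image("wrist"),"w6.png",(200,180,360,300),5)
E
```

```text
True [0.53944458 0.20394144 0.05795627] [-0.9 -0.5  4.1] 11.025
[0.53942396 0.20397544 0.05793804] [ 0.2 -0.9  5.4]
[[333.30213577 170.32821598]]
```

View pics/s6.png

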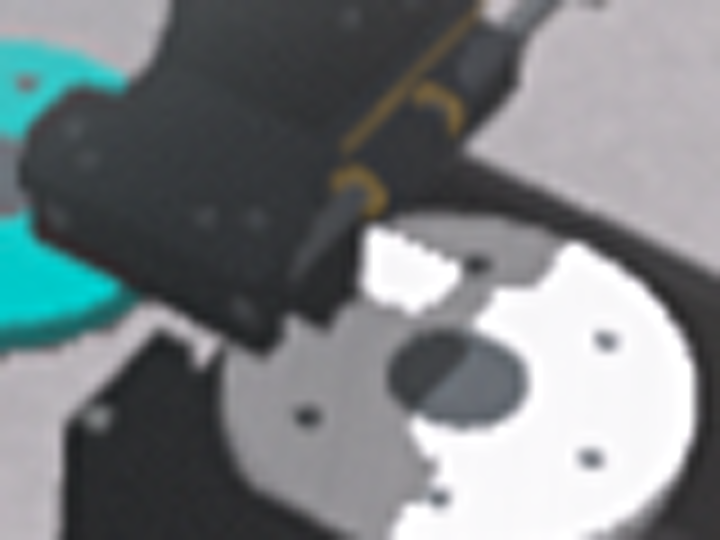

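View pics/w6.png

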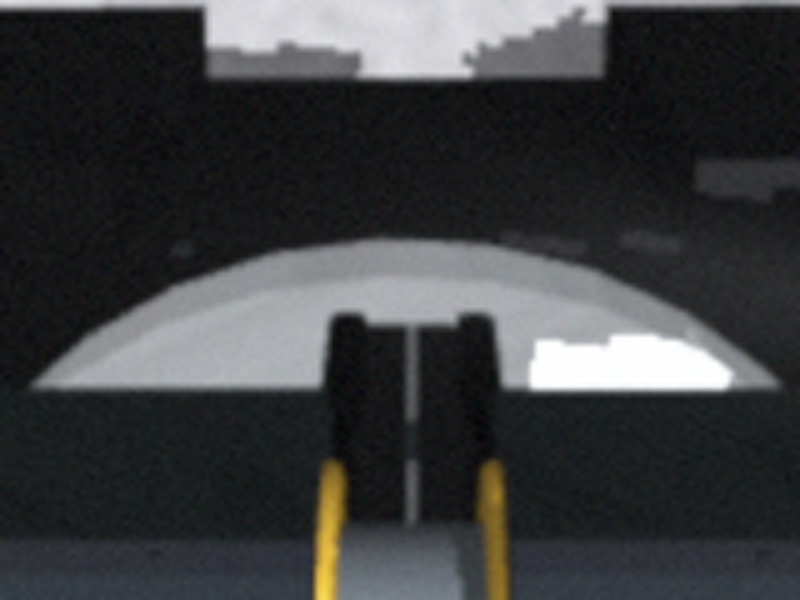

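```bash
python3 - <<'E'
from h import *
N,R=load()
p=np.array(sensors.read_tool_pos()); O=np.array(sensors.read_orientation())
for c,cr,s in (("scene",(290,90,400,190),6),("wrist",(0,0,560,420),1.4),("top",(130,150,260,260),5)):
    im=vision.get_image(c); img=cv2.resize(im["frame"][cr[1]:cr[3],cr[0]:cr[2],::-1],None,fx=s,fy=s,interpolation=cv2.INTER_CUBIC)
    def bx(x0,x1,hy,hz,col):
        C=np.array([(x,y,z) for x in(x0,x1) for y in(-hy,hy) for z in(-hz,hz)])
        q=(proj(im,p+C@O.T)-cr[:2])*s
        for i in range(8):
            for b in(1,2,4):
                if i<i^b: cv2.line(img,tuple(q[i].astype(int)),tuple(q[i^b].astype(int)),col,1)
    bx(-.07,-.13,.0375,.095,(0,255,255)); bx(-.07,0,.0095,.015,(0,0,255))
    cv2.imwrite("pics/b_%s.png"%c,img)
E
```

```text
(no output)
```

View pics/b_scene.png

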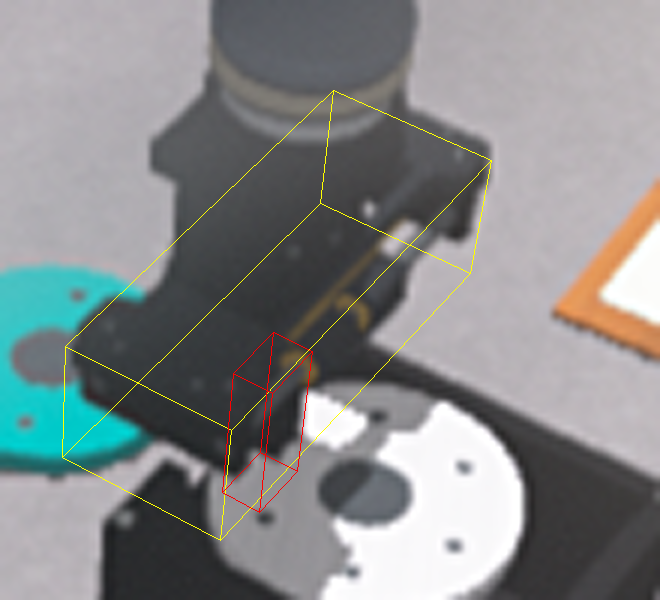

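View pics/b_wrist.png

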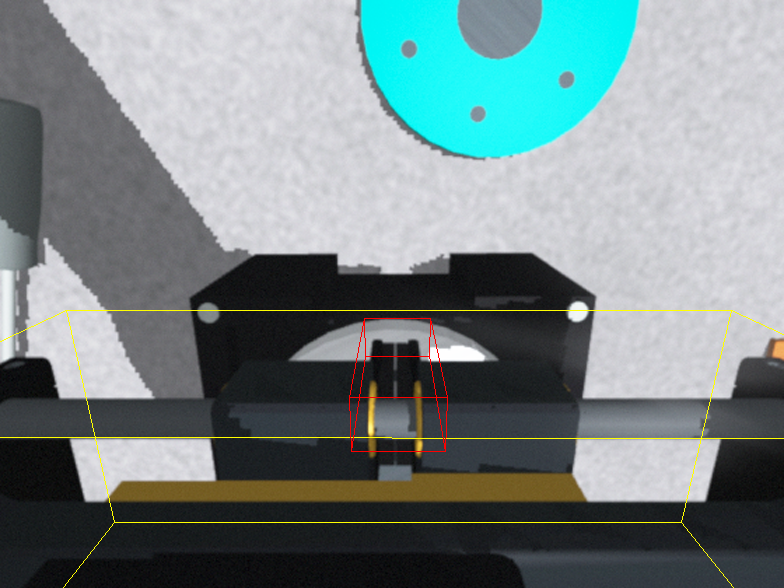

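View pics/b_top.png

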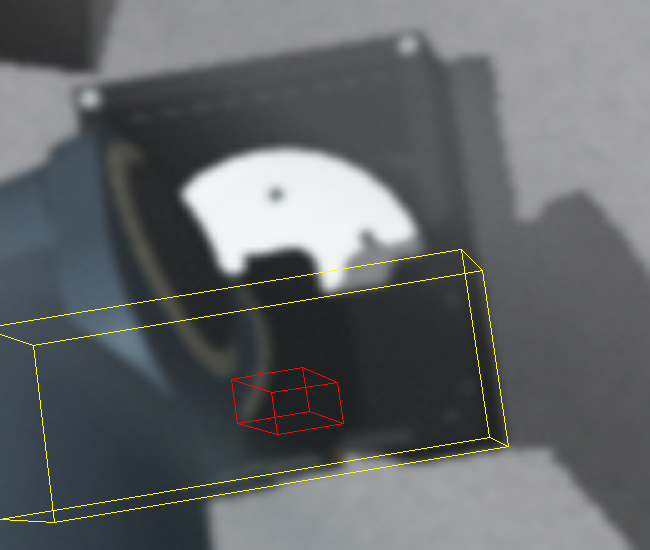

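```bash
python3 - <<'E'
from h import *
N,R=load(); L=lambda X:(rz(-N[2])@(X-[N[0],N[1],0])).round(4)
im=vision.get_image("wrist")
for px in ((267,243),(298,243),(282,228),(275,245.5)): print("w",L(atz(im,px,.084)))
im=vision.get_image("scene")
for px in ((332,165),(336.6,166.2),(340,161)): print("s",px,L(atz(im,px,.084)))
E
```

```text
w [-0.0746 -0.0105  0.084 ]
w [-0.0747  0.0069  0.084 ]
w [-0.0836 -0.0021  0.084 ]
w [-0.0731 -0.006   0.084 ]
s (332, 165) [-0.0656 -0.0096  0.084 ]
s (336.6, 166.2) [-0.054  -0.0062  0.084 ]
s (340, 161) [-0.0571  0.0144  0.084 ]
```

The touch point fits both cameras: tip footprint at nest x -75 to -55 mm, on the disc top at z = 84 mm, with the reading at 58 mm. So the real tips sit about 26 mm behind the reported TCP, and I will apply that offset. I back off and redo the push with the tip at 75 mm.

```bash
python3 - <<'E'
from h import *
N,R=load()
ctrl.move_linear(W(N,[-.065,-.001,.10]),v=.15)
ctrl.move_linear(W(N,[-.125,-.001,.10]),v=.2)
r=ctrl.move_linear(W(N,[-.125,-.001,.049]),v=.1,force_limit=8); print(r)
ctrl.move_linear(W(N,[-.095,-.001,.049]),v=.1,force_limit=10)
for x in (-.090,-.085,-.080,-.075,-.072):
    r=ctrl.move_linear(W(N,[x,-.001,.049]),v=.05,force_limit=15); im,p,q=hubx(N); print(x,r,p,q and q[0].round(4),np.round(sensors.read_ft_force(),1))
save(im,"s7.png",(280,110,430,240),4); save(vision.get_image("wrist"),"w7.png",None,1)
print(sensors.read_t())
E
```

```text
False
-0.09 False [350.59259259 171.86111111] [-0.0154 -0.0019  0.084 ] [-0.5 -0.6  0.4]
-0.085 False [352.41818182 172.67272727] [-0.0103 -0.0016  0.084 ] [-1.8 -0.1 -0.3]
-0.08 False [354.36036036 173.64864865] [-0.0046 -0.0016  0.084 ] [-0.8 -0.5  0.1]
-0.075 False [356.20720721 174.59459459] [ 0.0007 -0.0016  0.084 ] [0.4 0.4 0.7]
-0.072 False [357.18867925 175.02830189] [ 0.0034 -0.0014  0.084 ] [-1.3 -0.7  1.3]
15.1167
```

View pics/s7.png

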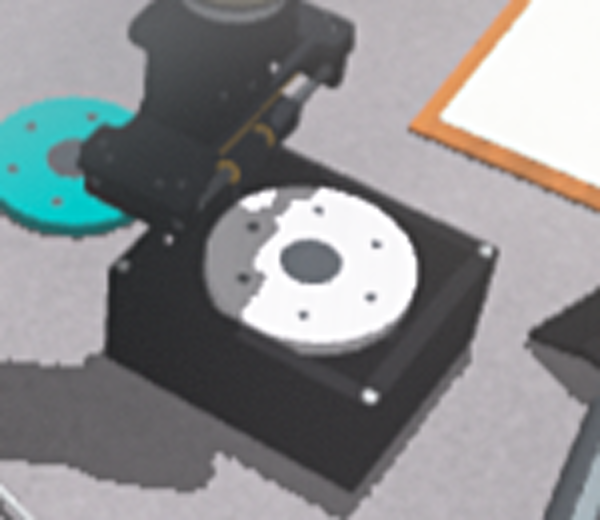

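View pics/w7.png

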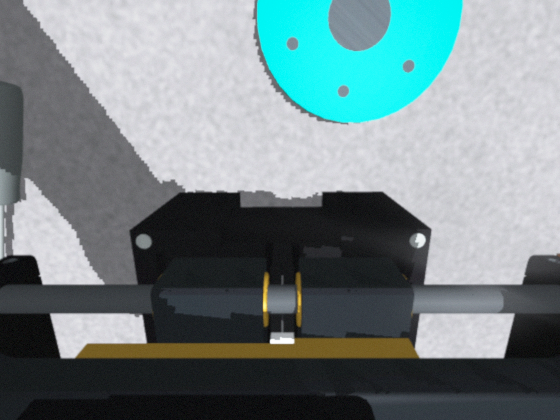

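The hub tracks the finger, and the push so far is about 17 to 18 mm. I go 2.5 mm further and draw back.

```bash
python3 - <<'E'
from h import *
N,R=load()
ctrl.move_linear(W(N,[-.0695,-.001,.049]),v=.05,force_limit=15); im,p,q=hubx(N); print(q[0].round(4))
ctrl.move_linear(W(N,[-.150,-.001,.049]),v=.18)
ctrl.wait(.3)
for c in ("scene","top"):
    im=vision.get_image(c); save(im,c+"_t1.png",(280,110,430,240) if c=="scene" else (120,130,270,270),4)
ctrl.move_linear(W(N,[-.2,-.001,.15]),v=.25)
save(vision.get_image("wrist"),"w8.png",None,1.4)
print(sensors.read_t())
E
```

```text
[ 0.0056 -0.0014  0.084 ]
17.0667
```

View pics/scene_t1.png

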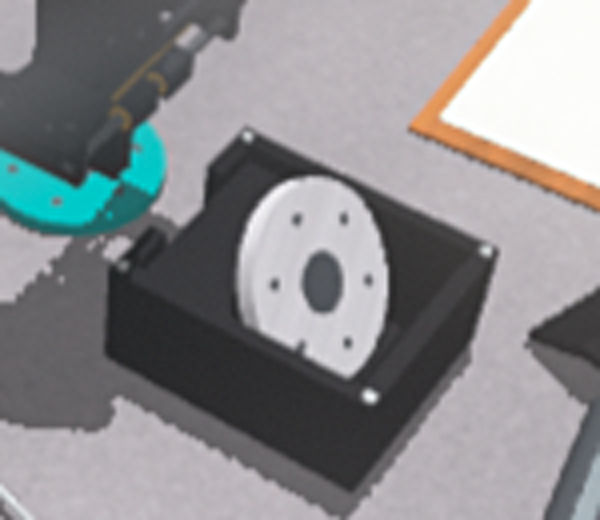

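View pics/top_t1.png

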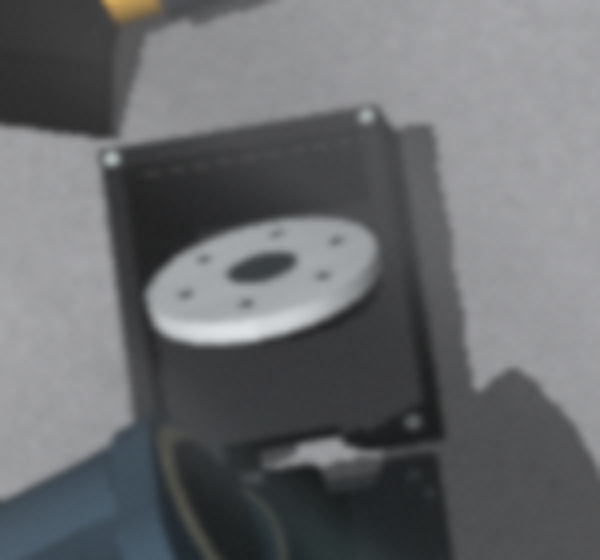

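View pics/w8.png

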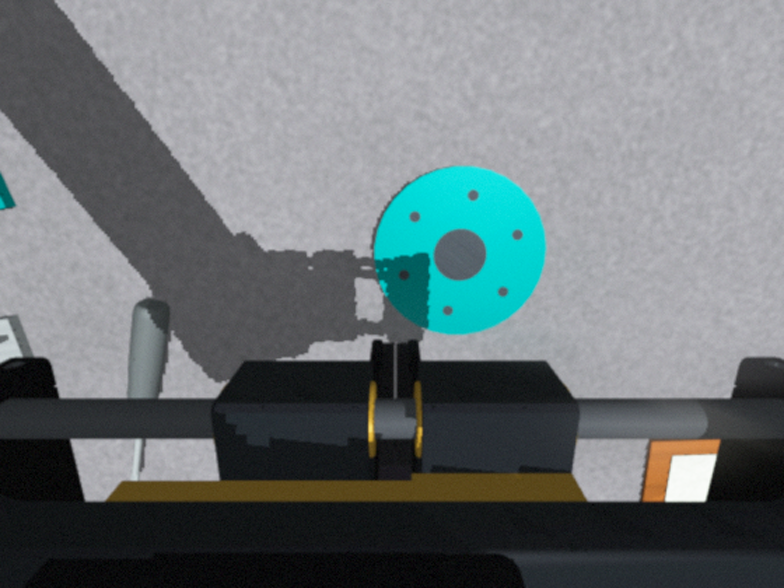

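The disc now leans by itself in the well, near edge raised (top hub (262,267)/4 in its crop). I fit its pose from the hub and dots in both views.

```bash
cat > fitd.py <<'E'
from h import *
from scipy.optimize import least_squares
N,R=load(); T=vision.get_image("top"); S=vision.get_image("scene")
tt=np.array([(262,267),(277,233),(337,240),(322,275),(246,303),(185,294),(205,259)])/4+[120,130]
ss=np.array([(322,282),(297,220),(344,219),(368,280),(348,343),(303,345),(275,285)])/4+[280,110]
def pts(v,sp):
    x,y,z,th,rd,psi=v[:6]
    n=np.array([np.sin(th),0,np.cos(th)]);n=rz(psi)@n; u=rz(psi)@np.array([-np.cos(th),0,np.sin(th)]); w=np.cross(n,u)
    c=np.array([x,y,z])+.006*n
    a=sp-np.arange(6)*np.pi/3
    L=np.vstack([c,c+rd*(np.outer(np.cos(a),u)+np.outer(np.sin(a),w))])
    return np.array([W(N,l) for l in L])
def f(v): return np.concatenate([(proj(T,pts(v,v[6]))-tt).ravel(),(proj(S,pts(v,v[7]))-ss).ravel()])
best=min((least_squares(f,[.01,0,.07,1.,.043,0,a,b],loss="soft_l1") for a in np.arange(0,6.28,1) for b in np.arange(0,1,.5)for b in [b+k for k in range(6)]),key=lambda r:r.cost)
v=best.x; print(best.cost,v.round(4),np.degrees(v[3]))
x,y,z,th=v[:4]; u=np.array([-np.cos(th),0,np.sin(th)]);n=np.array([np.sin(th),0,np.cos(th)])
print("near rim mid",(v[:3]+.065*u).round(4),"far rim",(v[:3]-.065*u).round(4))
e=np.array([0,0,.072])-v[:3]; print("edge along u",e@u,"along n (expect -.006)",e@n)
np.save("disc.npy",v)
E
python3 fitd.py
```

```text
0.5111538266984872 [ 9.800e-03 -8.000e-04  6.710e-02  9.560e-01  4.480e-02  1.660e-02
  3.045e+00 -8.770e-02] 54.7753444505261
near rim mid [-0.0277 -0.0008  0.1202] far rim [ 0.0473 -0.0008  0.014 ]
edge along u 0.009658353568511227 along n (expect -.006) -0.005139553929825534
```

```bash
cat >> h.py <<'E'
LIM=np.array([[-2.59,2.59],[-.33,1.99],[-1.39,1.29],[.1,2.45],[-1.04,4.18],[.21,1.99],[-2.66,2.66]])
OFF=.026
def gframe(s,al,th=None):
    v=np.load("disc.npy"); th=v[3] if th is None else th
    n=np.array([np.sin(th),0,np.cos(th)]);u=np.array([-np.cos(th),0,np.sin(th)]);w=np.cross(n,u)
    a=np.cos(al)*u+np.sin(al)*w   # outward direction
    return v[:3],n,a,ori(N_[2],-a,s*n)
N_,R_k=load()
E
python3 - <<'E'
from h import *
N=N_
for s in (1,-1):
    for al in (-40,-20,0,20,40):
        c,n,a,O=gframe(s,np.radians(al)); out=[]
        for k in (.006,.03,.066,.10):
            q=solve_ik(W(N,c+k*a),O); out.append(None if q is None else float(np.min(np.minimum(q-LIM[:,0],LIM[:,1]-q)).round(2)))
        q=solve_ik(W(N,c+.006*a),O)
        print(s,al,out,None if q is None else np.round(q,2))
E
```

```text
1 -40 [0.51, 0.52, 0.54, 0.56] [-1.26  0.74  0.58  1.94  0.79  0.76 -1.51]
1 -20 [0.14, 0.18, 0.28, 0.32] [-1.23  0.57  0.66  2.12  0.93  0.35 -1.51]
1 0 [0.21, 0.21, 0.02, 0.02] [ 0.38  0.72 -1.18  2.16  1.72  0.83 -1.75]
1 20 [0.13, 0.06, 0.08, None] [ 0.63  0.75 -1.16  2.18  1.83  0.34 -1.63]
1 40 [0.03, 0.04, 0.11, 0.15] [ 0.89  1.14 -1.36  2.09  1.18  0.3  -0.63]
-1 -40 [0.54, 0.54, 0.56, 0.57] [-0.83  0.66 -0.02  1.91  1.11  1.06  1.4 ]
-1 -20 [0.35, 0.35, 0.34, 0.34] [-0.77  0.48  0.06  2.1   1.26  0.62  1.38]
-1 0 [0.24, 0.07, 0.01, 0.05] [-0.    0.46 -0.61  2.18  1.68  0.45  1.26]
-1 20 [0.13, 0.06, 0.03, None] [ 0.63  0.75 -1.16  2.18  1.83  0.34  1.52]
-1 40 [0.04, 0.04, 0.11, 0.15] [ 0.89  1.13 -1.35  2.09  1.16  0.29  2.53]
```

```bash
python3 - <<'E'
from h import *
N=N_; c,n,a,O=gframe(-1,np.radians(-20))
q0=np.array(sensors.read_joints()); q=solve_ik(W(N,c+.15*a),O); print(q0.round(2),np.round(q,2))
effector.gripper_to(.030)
ctrl.move_linear(W(N,[-.2,-.001,.22]),v=.3)
ctrl.move_to(W(N,c+.15*a),O)
print(sensors.read_t(),sensors.read_opening(),(rz(-N[2])@(np.array(sensors.read_tool_pos())-[N[0],N[1],0])).round(4),(c+.15*a).round(4),np.round(sensors.read_ft_force(),1))
for cc in ("scene","wrist","top"):
    save(vision.get_image(cc),cc+"_g0.png",(270,60,430,200) if cc=="scene" else None,4.5 if cc=="scene" else 1.2)
E
```

```text
[-0.52  0.15  0.    2.11 -0.    0.89  1.22] [-0.78  0.26 -0.13  2.1   1.    0.87  1.57]
19.3 0.0300718736768398 [-0.072   0.0491  0.1814] [-0.0715  0.0505  0.1822] [0.7 0.5 0.8]
```

View pics/scene_g0.png

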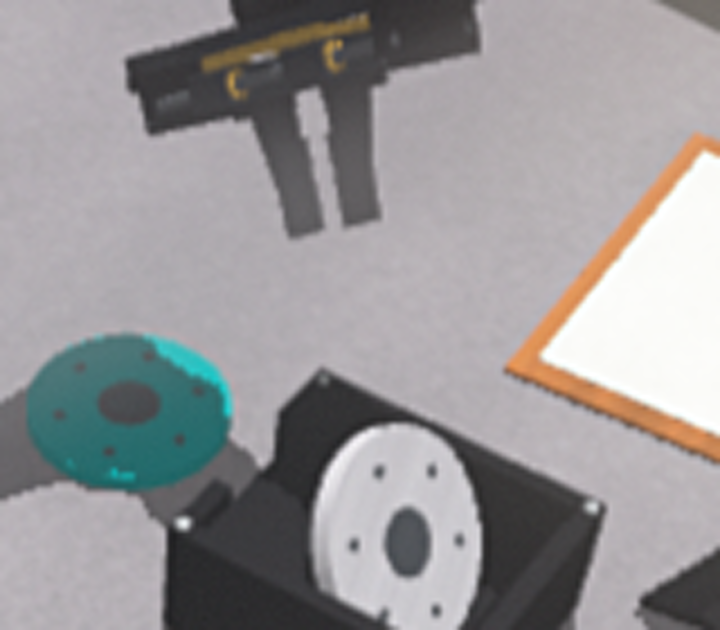

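View pics/wrist_g0.png

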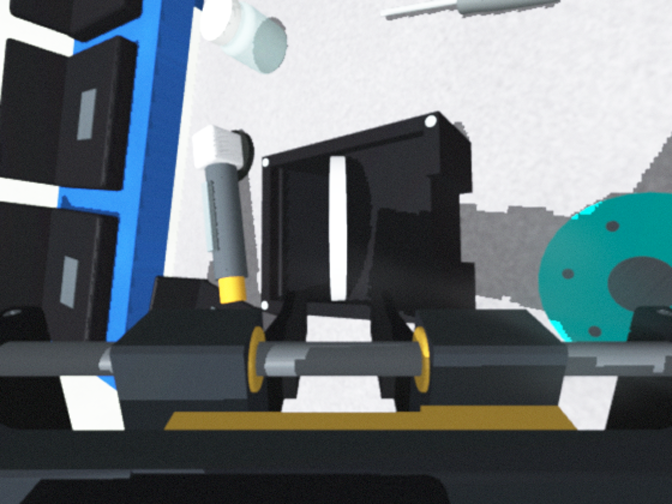

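View pics/top_g0.png

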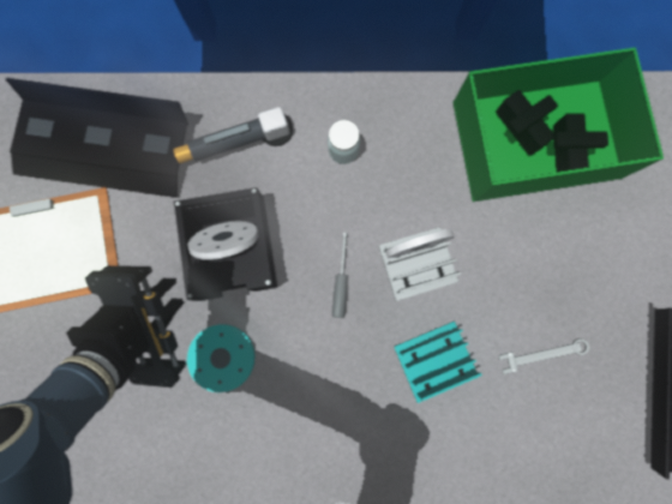

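```bash
python3 - <<'E'
from h import *
p=np.array(sensors.read_tool_pos());O=np.array(sensors.read_orientation())
im=vision.get_image("scene"); print(sensors.read_opening())
for k in (0,.026,.04,.06,.08): print(k,proj(im,p-k*O[:,0]).round(1))
im=vision.get_image("top")
for k in (0,.026,.04,.06): print("top*1.2",k,(1.2*proj(im,p-k*O[:,0])).round(1))
save(im,"tg.png",(70,210,200,330),5)
im=vision.get_image("wrist")
for k in (0,.026,.04,.06): print("wr*1.2",k,(1.2*proj(im,p-k*O[:,0])).round(1))
for k in (0,.026,.04,.06): print("wr*1.2 edge z",k,(1.2*proj(im,p-k*O[:,0]+.015*O[:,2])).round(1))
E
```

```text
0.030147805567242576
0 [[346.4 121.3]]
0.026 [[344.2 110.5]]
0.04 [[343.1 104.7]]
0.06 [[341.4  96.2]]
0.08 [[339.7  87.7]]
top*1.2 0 [[182.8 281.1]]
top*1.2 0.026 [[174.3 290. ]]
top*1.2 0.04 [[169.4 295. ]]
top*1.2 0.06 [[162.3 302.4]]
wr*1.2 0 [[339.5 291.8]]
wr*1.2 0.026 [[339.6 313.5]]
wr*1.2 0.04 [[339.7 327.9]]
wr*1.2 0.06 [[339.9 353.1]]
wr*1.2 edge z 0 [[367.3 291.9]]
wr*1.2 edge z 0.026 [[371.3 313.6]]
wr*1.2 edge z 0.04 [[374. 328.]]
wr*1.2 edge z 0.06 [[378.7 353.1]]
```

View pics/tg.png

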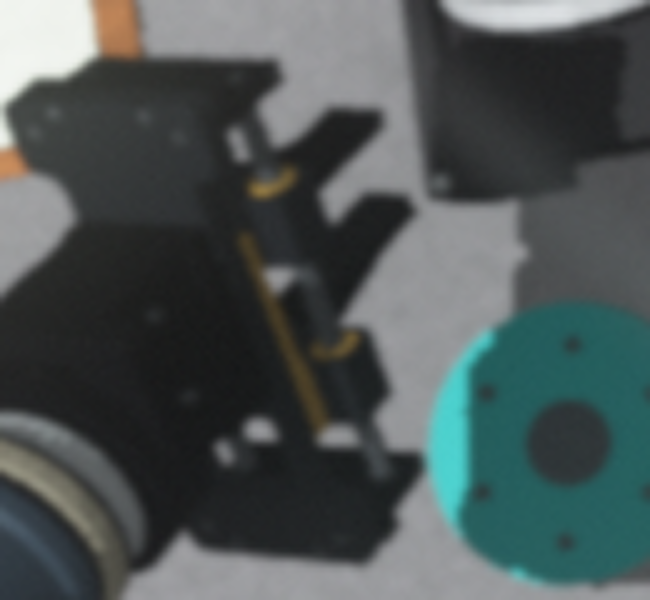

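The scene tip at (344,111) and the wrist jaw gap both match the 26 mm offset. The wrist view shows the disc edge-on at column 337, centred between the jaws (340). Approach and grip.

```bash
python3 - <<'E'
from h import *
N=N_; c,n,a,O=gframe(-1,np.radians(-20))
L=lambda:(rz(-N[2])@(np.array(sensors.read_tool_pos())-[N[0],N[1],0])-c)
r=ctrl.move_linear(W(N,c+.05*a),v=.12,attitude=O,force_limit=8); print(r)
if not r: r=ctrl.move_linear(W(N,c+.009*a),v=.05,force_limit=6); print(r)
l=L(); print("along a",l@a,"n",l@n,np.round(sensors.read_ft_force(),1),sensors.read_t())
save(vision.get_image("scene"),"scene_g1.png",(280,70,430,220),4); save(vision.get_image("wrist"),"wrist_g1.png",None,1.2)
E
```

```text
False
False
along a 0.009142350502971254 n 4.751786348503655e-05 [0.  0.2 0.1] 21.55
```

View pics/scene_g1.png

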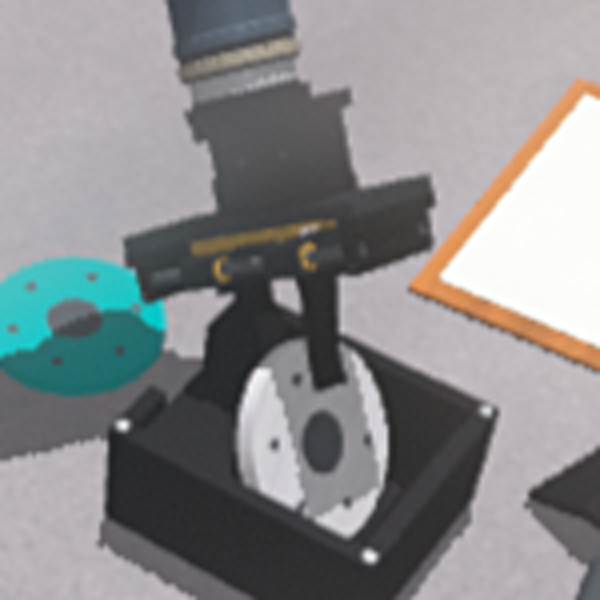

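View pics/wrist_g1.png

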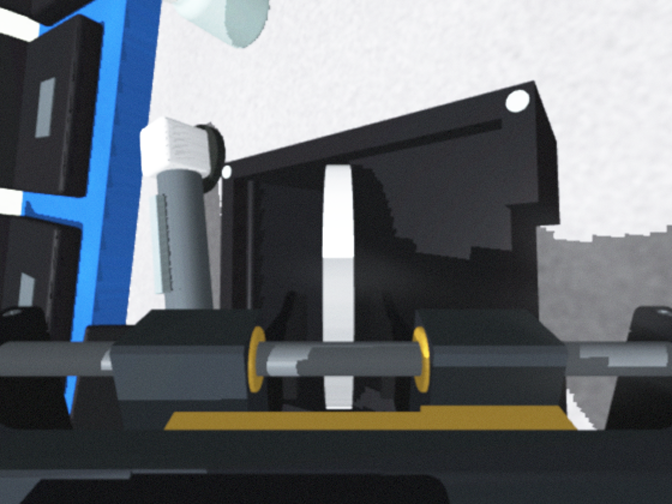

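The fingers straddle the disc, with the upper finger over its face ending at about (330,385) in the crop. Grip and lift.

```bash
python3 - <<'E'
from h import *
N=N_; c,n,a,O=gframe(-1,np.radians(-20))
effector.gripper_to(0.0); print("open",sensors.read_opening(),np.round(sensors.read_ft_force(),1))
p0=np.array(sensors.read_tool_pos())
d=rz(N[2])@np.array([-.25,0,1.]);d/=np.linalg.norm(d)
ctrl.move_linear(p0+.03*d,v=.06,force_limit=25); print(np.round(sensors.read_ft_force(),1),sensors.read_opening())
ctrl.move_linear(p0+.15*d,v=.12,force_limit=25)
print(np.round(sensors.read_ft_force(),1),sensors.read_opening(),sensors.read_t())
save(vision.get_image("scene"),"scene_l1.png",(250,20,430,220),3)
for s in (1,-1):
    for z in (.24,.12): 
        q=solve_ik(W(R_k,[-.03,0,z]),ori(R_k[2],[0,0,-1],[s,0,0])); print(s,z,np.round(q,2))
print(np.round(sensors.read_joints(),2))
E
```

```text
open 0.011902675353831658 [ 0.9 -0.1 -0.7]
[ 0.2 -0.1 -4.6] 0.011758408820649834
[-0.1 -0.4 -5.2] 0.01214525106236791 23.925
1 0.24 [-0.09  0.26  0.39  1.75 -0.11  1.14  0.62]
1 0.12 [ 0.02  0.38  0.26  1.88 -0.12  0.89  0.63]
-1 0.24 [-0.59  0.42  1.12  1.78 -0.4   1.2  -2.22]
-1 0.12 [-0.55  0.61  1.12  1.91 -0.64  1.03 -2.01]
[-0.65  0.22 -0.13  2.05  0.97  0.84  1.75]
```

View pics/scene_l1.png

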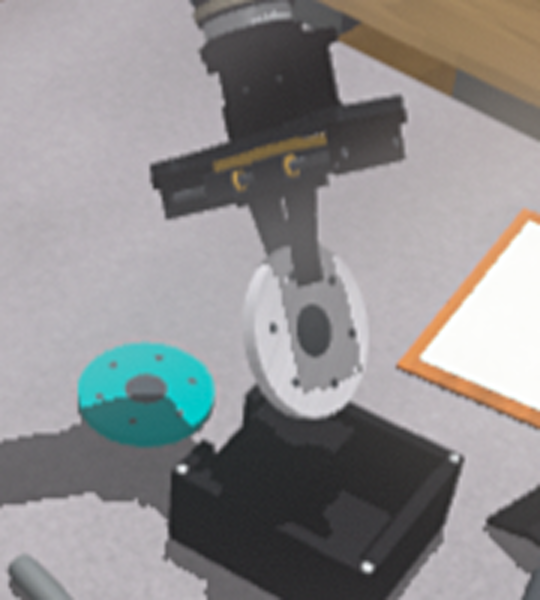

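The disc is held (opening 12 mm, about 5 N extra weight). Next I turn it upright and carry it over the rack.

```bash
python3 - <<'E'
from h import *
O=ori(R_k[2],[0,0,-1],[1,0,0])
ctrl.move_to(np.array([.54,.06,.29]),O); print(sensors.read_t(),sensors.read_opening())
ctrl.move_to(W(R_k,[-.03,0,.22]),O)
ctrl.move_linear(W(R_k,[-.03,0,.17]),v=.15); ctrl.wait(.3)
print(sensors.read_t(),sensors.read_opening(),(rz(-R_k[2])@(np.array(sensors.read_tool_pos())-[R_k[0],R_k[1],0])).round(4),np.round(sensors.read_ft_force(),1))
save(vision.get_image("scene"),"scene_q1.png",(150,150,310,320),3.5)
save(vision.get_image("top"),"top_q1.png",(280,150,420,280),4); save(vision.get_image("wrist"),"wrist_q1.png",None,1.2)
E
```

```text
25.4083 0.012207340757902254
27.1417 0.011896573907858045 [-0.0295 -0.0002  0.171 ] [ 0.7 -0.1 -4.1]
```

View pics/scene_q1.png

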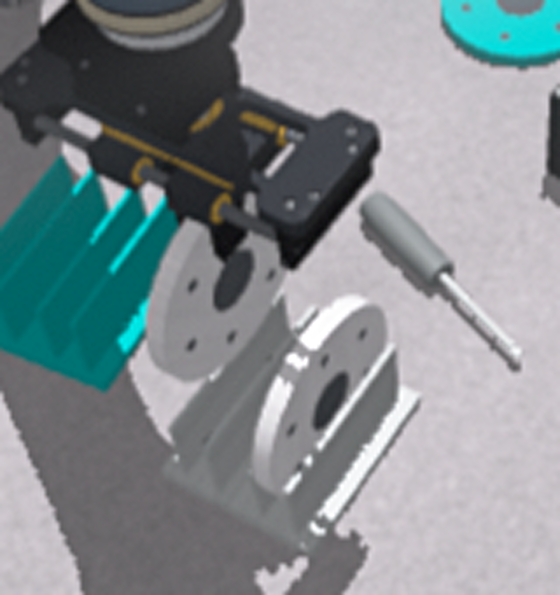

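View pics/top_q1.png

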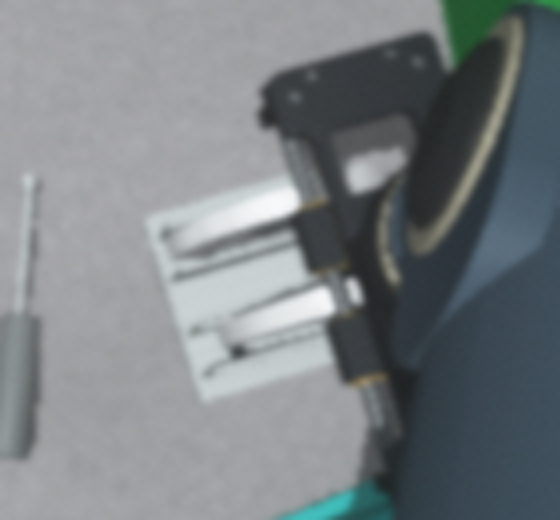

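View pics/wrist_q1.png

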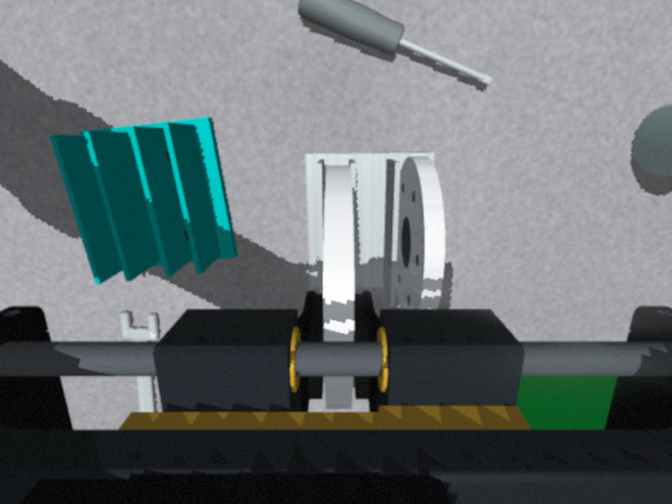

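```bash
python3 - <<'E'
from h import *
im=vision.get_image("wrist"); cr=(240,110,400,260);s=4.5
img=cv2.resize(im["frame"][cr[1]:cr[3],cr[0]:cr[2],::-1],None,fx=s,fy=s,interpolation=cv2.INTER_CUBIC)
def ln(A,B,col):
    q=((proj(im,np.array([W(R_k,A),W(R_k,B)]))-cr[:2])*s).astype(int); cv2.line(img,tuple(q[0]),tuple(q[1]),col,1)
for x in (-.045,-.041,-.019,-.015): ln((x,-.06,.065),(x,.06,.065),(0,0,255))
ln((-.03,-.065,.01),(-.03,.065,.01),(0,255,0))
cv2.imwrite("pics/wq2.png",img[:600])
E
```

```text
(no output)
```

View pics/wq2.png

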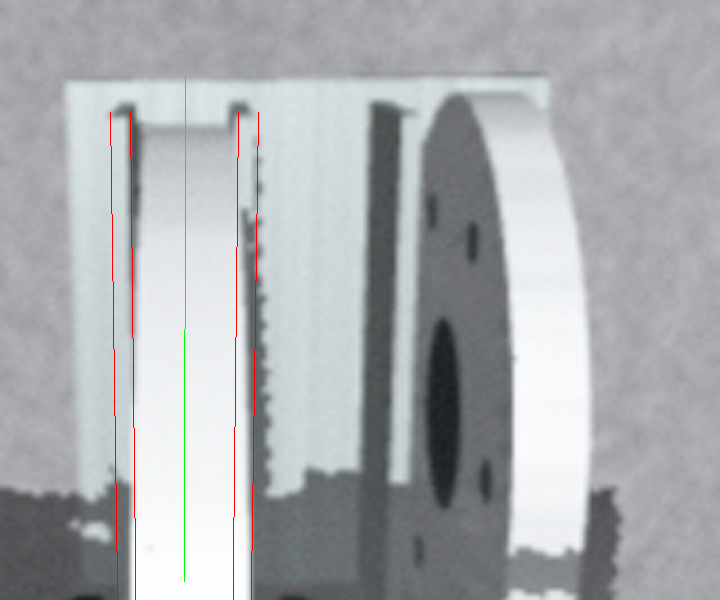

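The overlay matches the dividers, and the disc is centred in the free slot to within about 1 mm. I lower it until it touches.

```bash
python3 - <<'E'
from h import *
r=ctrl.move_linear(W(R_k,[-.03,0,.100]),v=.08,force_limit=6); print(r,sensors.read_tool_pos()[2],np.round(sensors.read_ft_force(),1))
if not r:
    r=ctrl.move_linear(W(R_k,[-.03,0,.076]),v=.02,force_limit=5); ctrl.wait(.2); print(r,sensors.read_tool_pos()[2],np.round(sensors.read_ft_force(),1),sensors.read_opening(),sensors.read_t())
save(vision.get_image("scene"),"scene_q3.png",(150,150,310,320),3.5)
E
```

```text
False 0.10054588607129658 [ 0.2 -0.1 -5. ]
True 0.0842170767209737 [-0.4 -0.2  5.2] 0.011768512573138977 29.3583
```

View pics/scene_q3.png

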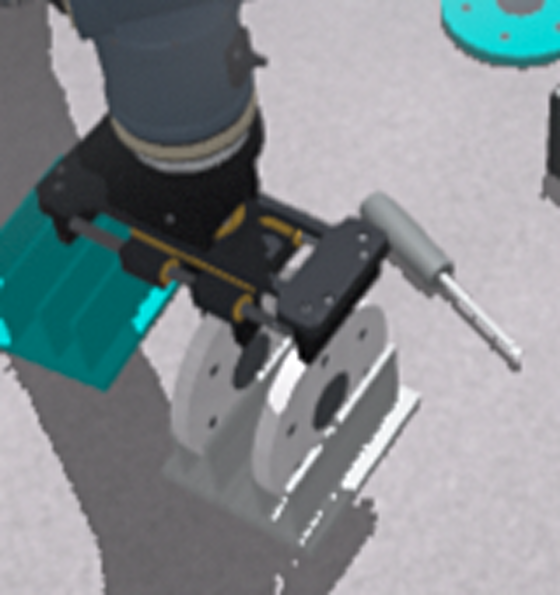

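Contact came at reading 84 mm (expected 86), and the disc is seated. I release with a small opening so the fingers stay clear of the spare, then withdraw straight up.

```bash
python3 - <<'E'
from h import *
effector.gripper_to(.030); ctrl.wait(.2); print(sensors.read_opening(),np.round(sensors.read_ft_force(),1))
p=np.array(sensors.read_tool_pos()); print(ctrl.move_linear([p[0],p[1],.13],v=.08,force_limit=8))
ctrl.move_linear([p[0],p[1],.26],v=.2)
ctrl.move_to([.45,.06,.3],np.array(sensors.read_orientation())); ctrl.wait(.3)
print(sensors.read_t(),np.round(sensors.read_ft_force(),1))
save(vision.get_image("scene"),"scene_f.png",None,1.4); save(vision.get_image("scene"),"scene_fc.png",(170,200,300,320),5)
save(vision.get_image("top"),"top_f.png",None,1.4)
for c in ("scene","top"):
    im=vision.get_image(c)
    for r in landmark_of("disc",c)[:4]: print(c,np.round(r["position"],1),round(r["confidence"],2))
    print("expect",proj(im,W(R_k,[-.03,0,.077])).round(1),proj(im,W(R_k,[.03,0,.077])).round(1))
E
```

```text
0.030028209133923227 [-0.  -0.9 -0.3]
False
33.0833 [0.7 0.2 0.6]
scene [216.  251.3] 0.79
scene [296.6 147.3] 0.71
expect [[219.1 251.9]] [[242.  263.6]]
top [355.7 229.7] 0.89
expect [[358.2 228.5]] [[350.1 203. ]]
```

View pics/scene_f.png

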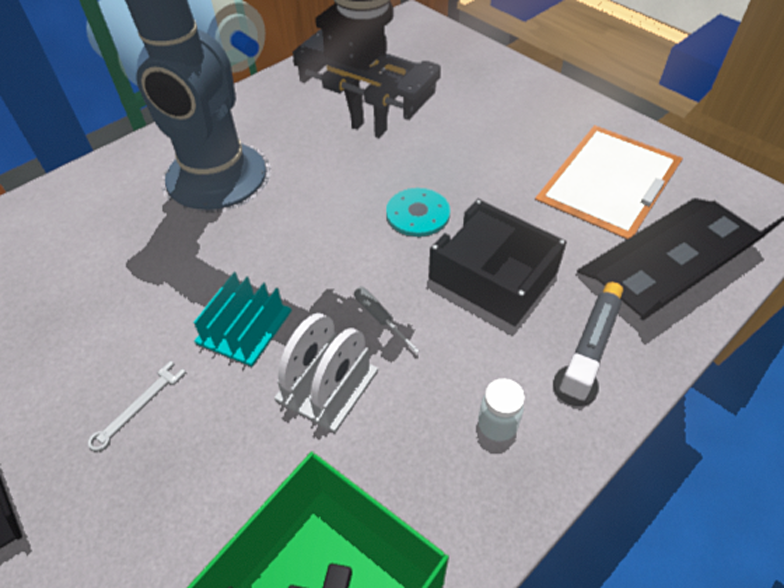

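View pics/scene_fc.png

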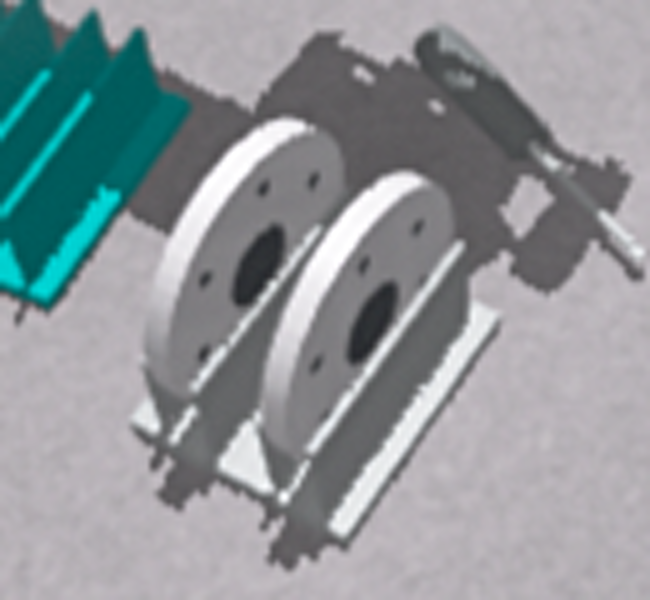

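View pics/top_f.png

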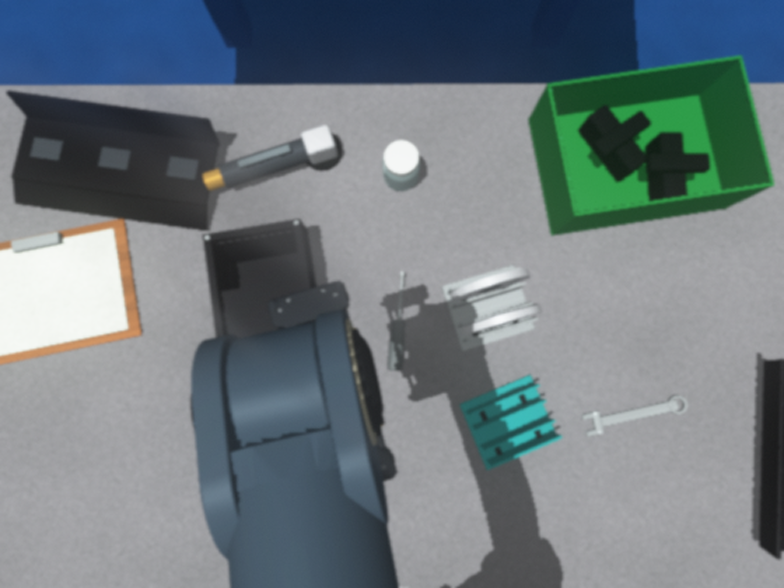

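The new disc stands parallel to the spare. Their hubs are (22.6, 11.4) px apart, against (22.9, 11.7) expected for the two slots. The spare, screwdriver and jar look unmoved, so I hand in.

```bash
python3 -c "
from rig import *
job_done()"
```

```text
the job is handed in; nothing more can be done
```

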